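# Scan the label of the white gift box

## Task

Take the cordless hand scanner out of its stand by lifting it straight up, then tip its nose well down, about 45 degrees or more, and aim it at the middle of the barcode label on top of the white gift box from about 10 cm away. Finish while still holding the scanner there in the air, steady and aimed, with nothing but the gripper carrying it; leave all the boxes, the glass mug and the calculator where they are.

Things in the scene. Friction and masses are not known exactly. Their poses are not given: they have to be found in the camera images.
- scanner: light grey pistol-shaped hand scanner, loose, about 0.2 kg. Origin at the centre of the foot of its handle. Its z axis runs up the handle (upright in the stand), its x axis is the direction in which it looks (beam). The handle is 34 mm (x) by 26 mm (y), from z = 0 to 90 mm; above it the head is a block 104 mm long in x (from -46 to +58 mm), 50 mm wide in y (flat sides, the place to grip), from z = 90 to 134 mm. A black frame on the nose is 53 mm wide and ends at x = 60 mm
- scanner_window (a point): centre of the red scanning window on the scanner's nose, 60 mm along x and 112 mm along z from the scanner's origin; same axes as the scanner: x is the beam, straight out of the window
- scanner_foot (a point): lower end of the scanner's handle (the scanner's origin)
- holder: black desk stand, fixed: round foot 104 mm across and 10 mm high, with an open-topped pocket 37 x 29 mm inside (walls 5 mm), whose floor is 10 mm and rim 70 mm above the counter. Origin at the centre of its underside. The scanner's handle stands in it 60 mm deep with about 1.5 mm of play all round; the scanner's head stands 30 mm above the rim and points along the stand's x axis
- white_box: the white one with a green band: closed gift box, 103 x 83 mm across its lid and 45 mm high, loose, with a white barcode label in the middle of its top; origin at the centre of its underside, x along its long side, z up
- white_label (a point): centre of the barcode label (56 x 42 mm) on the white box, on its top face, 45 mm above the box's underside; z points up out of the label
- dark_box: bystander, dark grey: closed gift box, 103 x 83 mm across its lid and 45 mm high, loose, with a white barcode label in the middle of its top; origin at the centre of its underside, x along its long side, z up
- kraft_box: bystander, brown cardboard: closed gift box, 103 x 83 mm across its lid and 45 mm high, loose, with a white barcode label in the middle of its top; origin at the centre of its underside, x along its long side, z up
- mug: bystander, small clear glass mug with a green handle on its +y side, 72 mm across (130 mm overall as a safe circle about its axis), 62 mm high, loose; origin at the centre of its underside
- calculator: bystander, pink desk calculator lying flat, 150 (x) by 100 (y) by 19 mm, loose; origin at the centre of its underside
Things that resemble listed ones, but are neither listed nor needed, are in the scene too. Leave any purple or yellow look-alike of the scanner alone.

How it is judged:
By the outcome, as a careful person would: the job done as asked, in the order asked, and still so for the second after the job is handed in, while the arm keeps its last pose, push and grip.
It also fails if it takes over 42 s, if anything falls off the work surface, if the arm or the gripper's body presses on something with over 40 N, if the wrist force passes 120 N, or if a joint passes its speed limit or range.

## Robot

A 6-joint arm with a two-finger parallel gripper is mounted at the origin on the work surface. World frame = base frame: x ahead of the robot, y to its left, z up, the work surface at z = 0. Lengths are in mm, angles in rad, forces in N, time in s.
With the tool pointing down it reaches from about 375 to 900 mm from the base axis. Payload 3.1 kg.
Tool frame: the origin (TCP) lies at the very end of the fingers, on their centre line; the grasp point (between the pads) lies 19 mm behind it; z points along the fingers, x is the direction in which the jaws open and shut, and the axes are right-handed (so a half turn about z gives the same grasp; the last joint's range is limited). The gripper opens to 85 mm and grips with 20 to 120 N. Pads are 22 mm wide; open, the fingers measure 114 mm over their backs; the gripper's body (76 mm by 85 mm) begins 54 mm behind the grasp point. The pads swing forward as they close: fully open they stand 13 mm farther back than shut.
Start: joints at [1.044, 0.527, 1.433, -0, 1.181, -0.178], TCP at [213.565, 587.356, 231.31] pointing down, gripper open.
Joint ranges: [-3.08, 3.08], [-0.75, 2.2], [0.22, 2.44], [-1.43, 4.57], [0, 2.65], [-2.85, 2.85]. Speed limits (rad/s): [2.79, 2.79, 3.14, 3.14, 3.14, 3.14].

## Interface

Orientations are given as a rotation vector (axis times angle).
In Python, from bench import robot, read_camera, hand_in gives the robot as it stands.
- The arm moves only by the shell command python3 -m jog 'ROWS' [OPENING] [FORCE]. ROWS is JSON, a list of rows, each a list of 6 numbers: the shift along the tool's x, y, z in cm, then the turn, a rotation vector about the tool's x, y, z in degrees. In form: [[dx, dy, dz, wx, wy, wz], ...]. A call has 1 to 8 rows; each row shifts and turns the commanded pose from where the row before left it, along the tool's axes as they then stand; what a row does not reach is not made up. A row lasts 1/12 s, in which the tool goes at most 41.7 mm and 7.16 degrees, less where a joint would pass 70% of its speed; a pose out of reach is approached as far as the arm can. A call is refused whole if a number of a shift passes 4.17 or a number of a turn 7.16, either way. A call with a gripper value outside its range is refused whole. OPENING is the opening, from -1 (shut) to 1 (fully open), set as the call begins (- or left out, the last holds). The fingers move at their own pace and stop on an object; FORCE is the grip in N (left out, the last holds). Time passes only in rows, so rows that do not move let the fingers close. It gives the time, the measured TCP pose, the force and the opening at its end, in the units of the state.
- robot.sense(): the state, without advancing time (a new reading comes with each control period).
- read_camera(name): name is "scene" or "top"; returns a dict with "frame" (400x640x3 uint8, red, green, blue), "vertical_fov" (degrees; the focal length in pixels is half the picture's height over the tangent of half this angle, whatever the lens; pixels are square), "cx", "cy" (the principal point, pixels), "extrinsics" (4x4, takes a point from camera to world coordinates). Camera axes: x right, y down, z forward; pixel columns grow to the right and rows downward; lengths in mm; the calibration is good to about 2 mm. A picture is of the moment at which its call begins. There is no depth.
- hand_in(): hands the job in, once; it reports no verdict.
The state is a dict: "time_s": time; "joints": joint angles; "dq": joint speeds; "tau": joint torques, N m; "ee_pos": TCP position; "ee_rot": TCP orientation; "ft_force": force on the tool from outside, world axes, zero at the start; "ft_torque": the same for the moment, N m; "opening": opening from 0.0 (shut) to 1.0 (fully open).
Only numpy, scipy, OpenCV 4.12 (cv2) and the standard library are available. Lean on these libraries where they do the work, as an engineer would, in place of code of your own. Each camera call takes 0.05 s, during which the arm holds its last target.

## Working session

There is one attempt and no reset: what is moved stays moved. The work goes in short steps, Python scripts to look and compute and a shell command to move; the robot and the scene stay as the last step left them, time stands still between calls to the robot, and variables do not carry over. Pictures are saved under pics/ and viewed, and the job is handed in when it is done.

```bash
ls; mkdir -p pics; python3 - <<'E'
from bench import robot, read_camera
import cv2
for n in("scene","top"):
    c=read_camera(n)
    cv2.imwrite(f"pics/{n}0.png",c["frame"][:,:,::-1])
    print(n,c["vertical_fov"],c["cx"],c["cy"],c["extrinsics"])
s=robot.sense();print(s)
E
```

```text
pics
scene 48.59370554161324 314.90392391696093 203.782204863597 [[ 2.26063508e-01  6.42267639e-01 -7.32384851e-01  1.56680223e+03]
 [ 9.74097625e-01 -1.44885436e-01  1.73614595e-01 -3.98177681e+02]
 [ 5.39513764e-03 -7.52662268e-01 -6.58384692e-01  1.01439993e+03]
 [ 0.00000000e+00  0.00000000e+00  0.00000000e+00  1.00000000e+00]]
top 45.1594685708666 314.6876823581152 202.34558255014747 [[ 5.44256980e-03 -9.97060171e-01  7.64290161e-02  4.52175940e+02]
 [-9.99983019e-01 -5.26741781e-03  2.49309602e-03 -1.48527565e+02]
 [-2.08318318e-03 -7.64412871e-02 -9.97071908e-01  1.46564746e+03]
 [ 0.00000000e+00  0.00000000e+00  0.00000000e+00  1.00000000e+00]]
{'time_s': 0.1, 'joints': array([ 1.04349019e+00,  5.28390316e-01,  1.43376944e+00,  9.32078606e-06,
        1.18141977e+00, -1.78494034e-01]), 'dq': array([ 0.00034841, -0.00090014, -0.00383175,  0.00028471, -0.00197995,
       -0.00146897]), 'tau': array([ 4.45652204e-04, -4.43302739e+01, -1.78586107e+01, -1.96916799e-04,
        3.86846659e-03,  3.89722345e-06]), 'ee_pos': array([213.24954666, 586.8069922 , 230.42247455]), 'ee_rot': array([ 2.57253985,  1.80179145, -0.00283852]), 'ft_force': array([ 0.16545667, -0.1196526 ,  0.01332062]), 'ft_torque': array([-0.02190256, -0.03477517, -0.05532258]), 'opening': 1.0007594141466511}
```

View pics/scene0.png

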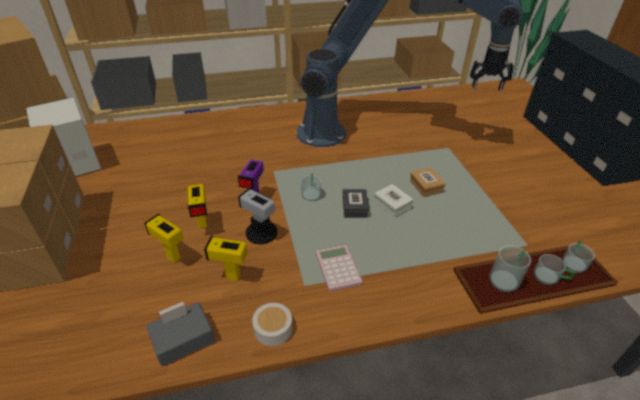

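View pics/top0.png

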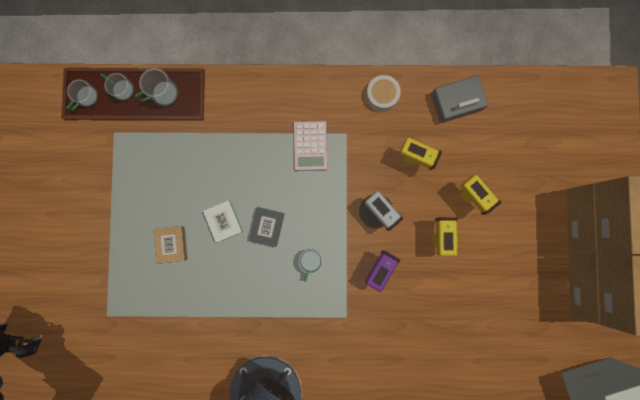

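Candidates for the scanner: the grey one at scene (257,208)/top (382,210), the purple one at scene (251,178)/top (382,271), and yellow ones at scene (165,233), (197,203), (227,253). The grey one matches the description and is the only one in a black round-footed stand. The white box is at scene (394,199)/top (222,222). I'll check the choice in close crops.

```bash
python3 - <<'E'
import cv2,numpy as np
a=cv2.imread("pics/top0.png");b=cv2.imread("pics/scene0.png")
f=lambda i,x,y,w,h,k:cv2.resize(i[y:y+h,x:x+w],None,fx=k,fy=k,interpolation=cv2.INTER_CUBIC)
r1=np.hstack([f(a,350,180,65,47,6),f(b,220,180,65,47,6)[:, :]])
r2=np.hstack([f(a,190,190,65,47,6),f(b,365,170,65,47,6)])
cv2.imwrite("pics/crop1.png",np.vstack([r1,r2]))
E
```

```text
(no output)
```

View pics/crop1.png

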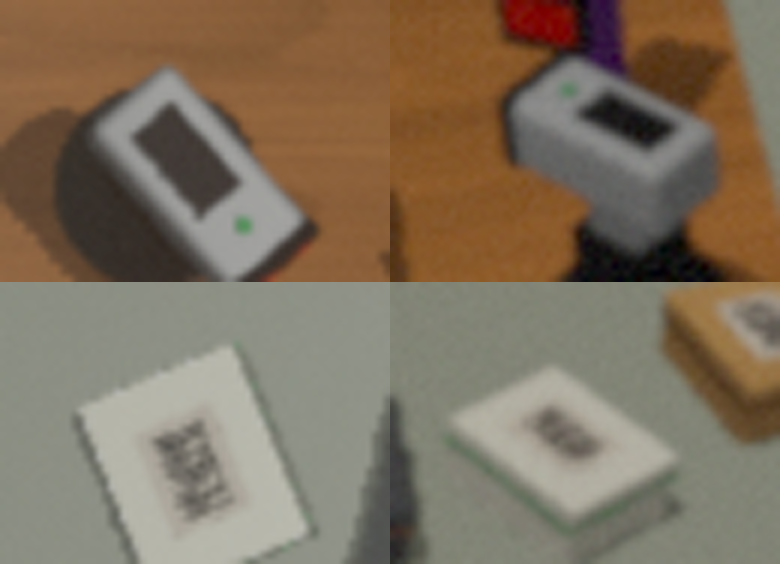

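The crops confirm it: the grey scanner stands in the black stand with its red nose toward lower-right in the top view. The white box's label is centred on its lid. Now I'll measure both.

```bash
cat > h.py <<'E'
import numpy as np,cv2
from bench import robot,read_camera
from scipy.spatial.transform import Rotation as R
def ray(c,u,v):
    f=200/np.tan(np.radians(c["vertical_fov"]/2));E=c["extrinsics"]
    d=np.array([(u-c["cx"])/f,(v-c["cy"])/f,1.0]);return E[:3,3],E[:3,:3]@d
def onz(c,u,v,z):
    o,d=ray(c,u,v);return o+d*(z-o[2])/d[2]
def proj(c,p):
    f=200/np.tan(np.radians(c["vertical_fov"]/2));E=c["extrinsics"]
    q=E[:3,:3].T@(np.asarray(p)-E[:3,3]);return f*q[0]/q[2]+c["cx"],f*q[1]/q[2]+c["cy"]
E
python3 - <<'E'
from h import *
def meas(n,roi,z,thr,name,maxsat):
    c=read_camera(n);x,y,w,h=roi;k=6
    im=cv2.resize(c["frame"][y:y+h,x:x+w],None,fx=k,fy=k,interpolation=cv2.INTER_CUBIC).astype(int)
    m=((im.min(2)>thr)&(im.max(2)-im.min(2)<maxsat)).astype(np.uint8)
    cs,_=cv2.findContours(m,cv2.RETR_EXTERNAL,cv2.CHAIN_APPROX_NONE)
    q=max(cs,key=cv2.contourArea)
    v=im.astype(np.uint8)[:,:,::-1].copy();r=cv2.minAreaRect(q);B=cv2.boxPoints(r)
    cv2.drawContours(v,[q],-1,(0,0,255),1);cv2.drawContours(v,[B.astype(int)],-1,(0,255,0),1);cv2.imwrite(f"pics/{name}.png",v)
    to=lambda p:((p[0]+.5)/k-.5+x,(p[1]+.5)/k-.5+y)
    W=np.array([onz(c,*to(p),z) for p in B])
    print(name,"px",to(r[0]),"centre",W.mean(0).round(1));
    for i in range(4):
        d=W[(i+1)%4]-W[i];print("  corner",W[i].round(1),"edge",np.linalg.norm(d).round(1),np.degrees(np.arctan2(d[1],d[0])).round(1))
meas("top",(355,180,60,55),144,125,"m_sc",40)
meas("top",(190,190,65,60),45,140,"m_wb",50)
meas("scene",(365,170,65,55),45,150,"m_wb2",50)
meas("scene",(225,180,60,50),144,140,"m_sc2",40)
E
python3 - <<'E'
import cv2,numpy as np
L=[cv2.resize(cv2.imread(f"pics/{n}.png"),(390,290)) for n in("m_sc","m_wb","m_sc2","m_wb2")]
cv2.imwrite("pics/mm.png",np.vstack([np.hstack(L[:2]),np.hstack(L[2:])]))
E
```

```text
m_sc px (382.97566477457684, 208.7817128499349) centre [ 536.8 -333.2  144. ]
  corner [ 557.2 -285.5  144. ] edge 45.2 -48.6
  corner [ 587.  -319.4  144. ] edge 93.7 -139.0
  corner [ 516.3 -380.9  144. ] edge 45.0 131.2
  corner [ 486.7 -347.1  144. ] edge 93.6 41.1
m_wb px (221.62510681152344, 220.73585510253906) centre [505.3 129.8  45. ]
  corner [537.3 189.2  45. ] edge 83.5 -67.1
  corner [569.8 112.3  45. ] edge 105.4 -156.6
  corner [473.1  70.5  45. ] edge 83.1 112.8
  corner [440.8 147.   45. ] edge 105.2 23.6
m_wb2 px (393.4580485026042, 195.6397476196289) centre [504.2 127.4  45. ]
  corner [479.6  71.8  45. ] edge 90.3 136.9
  corner [413.6 133.4  45. ] edge 128.7 22.4
  corner [532.6 182.5  45. ] edge 84.2 -45.9
  corner [591.1 122.1  45. ] edge 122.4 -155.7Traceback (most recent call last):
  File "<stdin>", line 18, in <module>
  File "<stdin>", line 7, in meas
ValueError: max() iterable argument is empty
[ WARN:0@0.016] global loadsave.cpp:275 findDecoder imread_('pics/m_sc2.png'): can't open/read file: check file path/integrity
Traceback (most recent call last):
cv2.error: OpenCV(4.12.0) /io/opencv/modules/imgproc/src/resize.cpp:4208: error: (-215:Assertion failed) !ssize.empty() in function 'resize'
```

```bash
python3 - <<'E'
import cv2,numpy as np
L=[cv2.resize(cv2.imread(f"pics/{n}.png"),(390,340)) for n in("m_sc","m_wb")]
cv2.imwrite("pics/mm.png",np.hstack(L))
from h import *
c=read_camera("scene");x,y,w,h=225,180,60,50;k=6
im=cv2.resize(c["frame"][y:y+h,x:x+w],None,fx=k,fy=k,interpolation=cv2.INTER_CUBIC)
cv2.imwrite("pics/sc2.png",np.ascontiguousarray(im[:,:,::-1]))
c2=read_camera("top");
print(c["frame"][200,250:275:3],c2["frame"][205,365:395:3])
E
```

```text
[[132 133 130]
 [ 88  86  86]
 [ 27  24  22]
 [ 23  23  28]
 [ 26  21  18]
 [ 54  55  55]
 [112 109 109]
 [126 115 107]
 [132  87  45]] [[ 61  55  51]
 [104 104 102]
 [152 151 150]
 [ 86  81  78]
 [ 67  58  54]
 [ 66  58  54]
 [ 67  60  55]
 [125 122 120]
 [154 154 152]
 [133  98  73]]
```

View pics/mm.png

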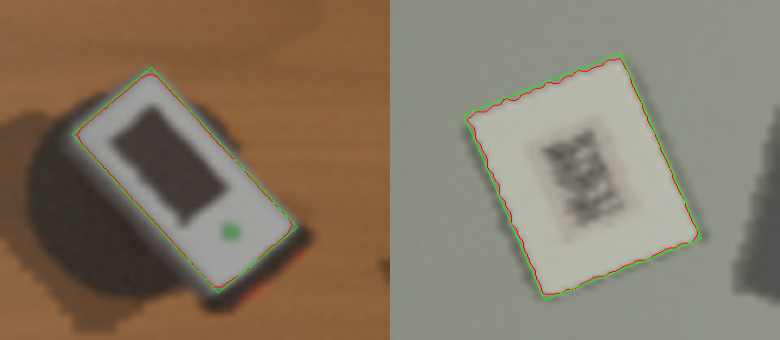

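View pics/sc2.png

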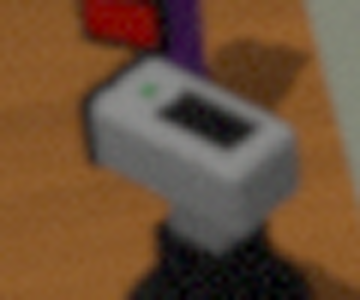

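```bash
cat > ov.py <<'E'
from h import *
def overlay(O,yaw,name,k=6):
    Rz=R.from_euler('z',yaw,degrees=True).as_matrix()
    out=[]
    for n,(x,y,w,h) in(("top",(350,180,65,60)),("scene",(220,180,65,65))):
        c=read_camera(n);im=np.ascontiguousarray(cv2.resize(c["frame"][y:y+h,x:x+w],(w*k,60*k if 0 else h*k),interpolation=cv2.INTER_CUBIC)[:,:,::-1])
        def pt(p,col):
            u,v=proj(c,O+Rz@np.array(p,float));cv2.circle(im,(int(((u-x)+.5)*k-.5),int(((v-y)+.5)*k-.5)),2,col,-1)
        for X in(-46,58):
            for Y in(-25,25):
                pt((X,Y,134),(0,255,0));pt((X,Y,90),(255,255,0))
        for Y in(-26.5,26.5):
            pt((60,Y,134),(0,0,255))
        for a in np.arange(0,360,20):
            pt((52*np.cos(np.radians(a)),52*np.sin(np.radians(a)),0-10),(255,0,255))
        for a in np.arange(10,360,20):
            pt((52*np.cos(np.radians(a)),52*np.sin(np.radians(a)),0),(255,128,255))
        out.append(im[:360])
    cv2.imwrite(f"pics/{name}.png",np.hstack(out))
E
python3 - <<'E'
from ov import *
c=read_camera("top");print(onz(c,395,224,139))
overlay(np.array([538,-332,10.]),-139,"ov1")
E
```

```text
[ 495.18306148 -366.87619342  139.        ]
```

View pics/ov1.png

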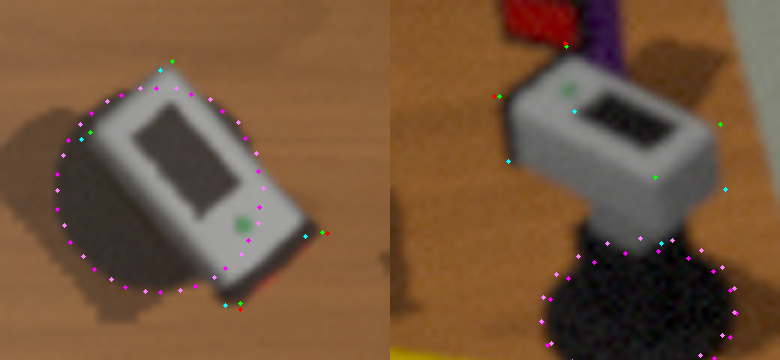

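Pose estimates: scanner origin is about (537.5, -332, 10) with the nose at yaw -139°. The label is about (505, 129, 45). I'll swing round in an arc at z=230, clear of everything, keeping the tool turned with the azimuth.

```bash
python3 -m jog '[[0,4,0,0,0,3.7],[0,4,0,0,0,3.7],[0,4,0,0,0,3.7],[0,4,0,0,0,3.7],[0,4,0,0,0,3.7],[0,4,0,0,0,3.7],[0,4,0,0,0,3.7]]' 1; python3 -c "
from bench import robot;s=robot.sense();print(s['joints'].round(4),s['ee_pos'].round(1),s['ee_rot'].round(4))"
```

```text
time_s: 1.13
ee_pos: [453.2, 443.0, 231.4]
ee_rot: [-2.913, -1.175, -0.001]
ft_force: [-0.1, 0.3, -0.5]
opening: 0.999
[ 5.9800e-01  5.3900e-01  1.4101e+00  1.0000e-04  1.1915e+00 -1.6900e-01] [453.2 443.  231.4] [-2.9132e+00 -1.1753e+00 -1.4000e-03]
```

```bash
python3 -m jog '[[0,4,0,0,0,3.7],[0,4,0,0,0,3.7],[0,4,0,0,0,3.7],[0,4,0,0,0,3.7],[0,4,0,0,0,3.7],[0,4,0,0,0,3.7],[0,4,0,0,0,3.7]]' &&  python3 -m jog '[[0,4,0,0,0,3.7],[0,4,0,0,0,3.7],[0,4,0,0,0,3.7],[0,4,0,0,0,3.7],[0,4,0,0,0,3.7],[0,4,0,0,0,3.7],[0,4,0,0,0,3.7]]'; python3 -c "
from bench import robot;s=robot.sense();print(s['joints'].round(4),s['ee_pos'].round(1),s['ee_rot'].round(4))"
```

```text
time_s: 1.72
ee_pos: [603.9, 209.4, 231.4]
ee_rot: [-3.103, -0.492, -0.001]
ft_force: [0.7, -0.6, 0.1]
opening: 1.0
time_s: 2.3
ee_pos: [637.4, -66.5, 231.4]
ee_rot: [3.134, -0.216, 0.001]
ft_force: [0.1, -0.1, 0.4]
opening: 0.999
[-2.7800e-01  5.4890e-01  1.3911e+00  1.0000e-04  1.2006e+00 -1.4070e-01] [637.4 -66.5 231.4] [ 3.1341e+00 -2.1560e-01  1.5000e-03]
```

```bash
python3 -m jog '[[0,4,0,0,0,4.5],[0,4,0,0,0,4.5],[0,4,0,0,0,4.5],[0,4,0,0,0,5.5],[0,4,0,0,0,5.5],[0,4,0,0,0,5.5],[0,2,0,0,0,5.5],[0,0,0,0,0,5]]'; cat > st.py <<'E'
from h import *
def st(O=np.array([537.5,-332,10.])):
    s=robot.sense();M=R.from_rotvec(s['ee_rot']).as_matrix()
    print('t',s['time_s'],'q',s['joints'].round(3),'pos',s['ee_pos'].round(1),'open',round(s['opening'],3),'F',s['ft_force'].round(1))
    print('toolx yaw',np.degrees(np.arctan2(M[1,0],M[0,0])).round(2),'tool z',M[:,2].round(4))
    return s,M
E
python3 - <<'E'
from st import *
s,M=st()
t=np.array([537.5,-332,103.]);print('to go in tool axes',(M.T@(t-s['ee_pos'])).round(1))
E
```

```text
time_s: 2.97
ee_pos: [543.2, -308.7, 231.3]
ee_rot: [2.86, -1.296, -0.0]
ft_force: [-0.1, 0.1, 0.5]
opening: 0.994
t 2.9667 q [-0.694  0.527  1.433 -0.002  1.181  0.157] pos [ 543.2 -308.7  231.3] open 0.994 F [-0.1  0.1  0.5]
toolx yaw -48.77 tool z [-0.0011 -0.0017 -1.    ]
to go in tool axes [ 13.7  19.4 128.4]
```

```bash
python3 -m jog '[[0.7,1,1,0,0,0.2],[0.7,0.9,2,0,0,0],[0,0,2,0,0,0],[0,0,1,0,0,0],[0,0,0,0,0,0]]'; python3 - <<'E'
from st import *
s,M=st()
t=np.array([537.5,-332,103.]);print('to go in tool axes',(M.T@(t-s['ee_pos'])).round(1))
o=[]
for n,(x,y,w,h) in(("top",(335,160,100,90)),("scene",(205,140,100,90))):
    c=read_camera(n);o.append(cv2.resize(c["frame"][y:y+h,x:x+w,::-1],None,fx=4,fy=4,interpolation=cv2.INTER_CUBIC))
cv2.imwrite("pics/g1.png",np.hstack(o))
E
```

```text
time_s: 3.38
ee_pos: [539.4, -325.8, 167.9]
ee_rot: [-2.865, 1.284, 0.01]
ft_force: [0.5, 0.2, -0.0]
opening: 1.002
t 3.3833 q [-0.72   0.61   1.473  0.     1.065  0.122] pos [ 539.4 -325.8  167.9] open 1.002 F [ 0.5  0.2 -0. ]
toolx yaw -48.29 tool z [-0.005   0.0045 -1.    ]
to go in tool axes [ 3.8  5.5 64.9]
```

View pics/g1.png

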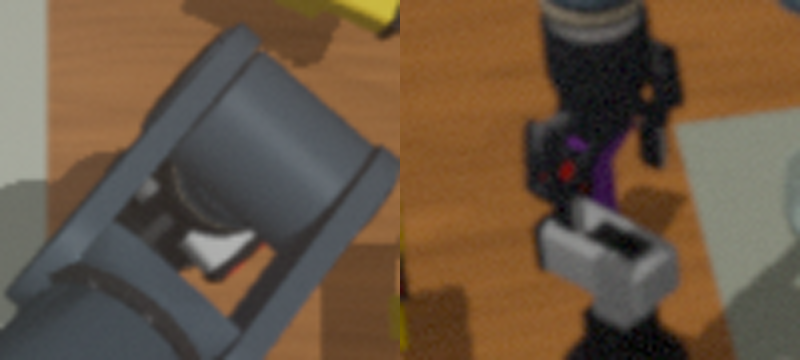

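```bash
python3 -m jog '[[0,0,0,0,0,0],[0,0,0,0,0,0]]'; python3 - <<'E'
from st import *
s,M=st()
t=np.array([537.5,-332,103.]);print('to go in tool axes',(M.T@(t-s['ee_pos'])).round(1))
o=M[:,0]
# linear kinematic check
E
```

```text
time_s: 3.65
ee_pos: [541.9, -327.4, 172.6]
ee_rot: [2.866, -1.285, 0.004]
ft_force: [1.3, 0.2, -0.4]
opening: 1.003
t 3.65 q [-0.72   0.605  1.469  0.     1.066  0.124] pos [ 541.9 -327.4  172.6] open 1.003 F [ 1.3  0.2 -0.4]
toolx yaw -48.32 tool z [ 0.002  -0.0017 -1.    ]
to go in tool axes [ 0.3  6.3 69.6]
```

The fingers straddle the head in both views: the crop's right half shows them at about (550,165) and (650,135), with the head centred between and below. I'll descend.

```bash
python3 -m jog '[[0,0.6,0.9,0,0,0.7],[0,0,1,0,0,0],[0,0,1,0,0,0],[0,0,1,0,0,0],[0,0,1,0,0,0],[0,0,1,0,0,0],[0,0,1,0,0,0],[0,0,0,0,0,0]]'; python3 -m jog '[[0,0,0,0,0,0],[0,0,0,0,0,0]]'; python3 - <<'E'
from st import *
s,M=st()
t=np.array([537.5,-332,103.]);print('to go in tool axes',(M.T@(t-s['ee_pos'])).round(1))
E
```

```text
time_s: 4.32
ee_pos: [535.2, -330.1, 99.4]
ee_rot: [-2.856, 1.304, 0.007]
ft_force: [-0.2, 0.5, -0.5]
opening: 0.998
time_s: 4.48
ee_pos: [536.7, -331.4, 102.4]
ee_rot: [2.858, -1.305, 0.001]
ft_force: [0.2, 0.4, -0.2]
opening: 0.996
t 4.4833 q [-0.73   0.695  1.521 -0.     0.925  0.127] pos [ 536.7 -331.4  102.4] open 0.996 F [ 0.2  0.4 -0.2]
toolx yaw -49.08 tool z [ 4.e-04 -3.e-04 -1.e+00]
to go in tool axes [ 0.9 -0.2 -0.6]
```

```bash
python3 -m jog '[[0,0,0,0,0,0],[0,0,0,0,0,0],[0,0,0,0,0,0],[0,0,0,0,0,0],[0,0,0,0,0,0],[0,0,0,0,0,0]]' -1 30; python3 -m jog '[[0,0,0,0,0,0],[0,0,0,0,0,0],[0,0,0,0,0,0],[0,0,0,0,0,0]]' - 90; python3 - <<'E'
from st import *
s,M=st();print(s['ft_torque'].round(2))
E
```

```text
time_s: 4.98
ee_pos: [537.0, -331.7, 103.1]
ee_rot: [2.857, -1.305, 0.003]
ft_force: [0.3, -0.0, 3.7]
opening: 0.583
time_s: 5.32
ee_pos: [537.1, -331.9, 103.3]
ee_rot: [2.857, -1.305, 0.003]
ft_force: [-0.1, -0.9, 5.6]
opening: 0.574
t 5.3167 q [-0.73   0.694  1.521 -0.     0.925  0.127] pos [ 537.1 -331.9  103.3] open 0.574 F [-0.1 -0.9  5.6]
toolx yaw -49.09 tool z [ 0.0017 -0.0015 -1.    ]
[-0.06  0.01 -0.03]
```

```bash
python3 -m jog '[[0,0,-0.6,0,0,0],[0,0,-1,0,0,0],[0,0,-1,0,0,0],[0,0,-1,0,0,0],[0,0,-1,0,0,0],[0,0,-1,0,0,0],[0,0,-1,0,0,0],[0,0,-1,0,0,0]]'; python3 - <<'E'
from st import *
s,M=st();print(s['ft_torque'].round(2))
E
python3 -m jog '[[0,0,-1.5,0,0,0],[0,0,-1.5,0,0,0],[0,0,-2,0,0,0],[0,0,-2,0,0,0],[0,0,-2,0,0,0],[0,0,-1,0,0,0],[0,0,0,0,0,0],[0,0,0,0,0,0]]'; python3 - <<'E'
from st import *
s,M=st();print(s['ft_torque'].round(2))
o=[]
for n,(x,y,w,h) in(("top",(335,160,100,90)),("scene",(205,120,100,110))):
    c=read_camera(n);o.append(cv2.resize(c["frame"][y:y+h,x:x+w,::-1],(400,400),interpolation=cv2.INTER_CUBIC))
cv2.imwrite("pics/g2.png",np.hstack(o))
E
```

```text
time_s: 5.98
ee_pos: [536.3, -331.0, 179.5]
ee_rot: [-2.858, 1.305, 0.0]
ft_force: [-1.7, 0.0, -2.5]
opening: 0.575
t 5.9833 q [-0.73   0.594  1.469  0.     1.08   0.127] pos [ 536.3 -331.   179.5] open 0.575 F [-1.7  0.  -2.5]
toolx yaw -49.08 tool z [-1.e-04  2.e-04 -1.e+00]
[-0.01 -0.    0.02]
time_s: 6.65
ee_pos: [536.3, -331.1, 278.6]
ee_rot: [2.858, -1.305, 0.001]
ft_force: [0.0, 0.8, -1.9]
opening: 0.574
t 6.65 q [-0.73   0.488  1.364  0.     1.289  0.127] pos [ 536.3 -331.1  278.6] open 0.574 F [ 0.   0.8 -1.9]
toolx yaw -49.08 tool z [ 4.e-04 -3.e-04 -1.e+00]
[ 0.05 -0.01 -0.07]
```

View pics/g2.png

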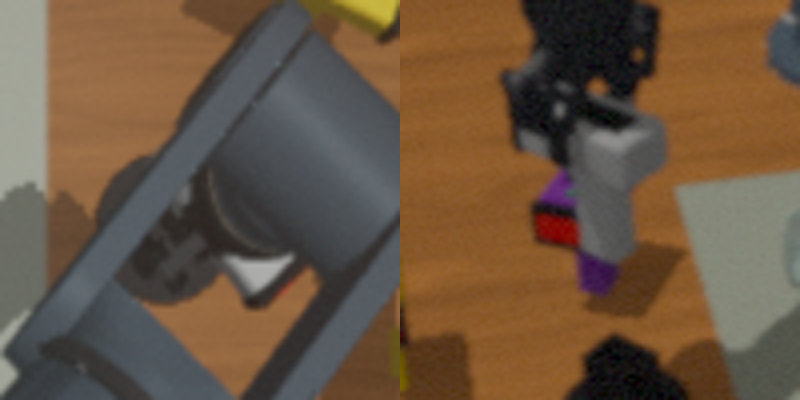

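```bash
python3 - <<'E'
import numpy as np
D=[([.527+0.0014,1.4338,1.1814],[213.2,586.8,230.4]),([.539,1.4101,1.1915],[453.2,443,231.4]),([.5489,1.3911,1.2006],[637.4,-66.5,231.4]),([.605,1.469,1.066],[541.9,-327.4,172.6]),([.694,1.521,.925],[537.1,-331.9,103.3]),([.488,1.364,1.289],[536.3,-331.1,278.6])]
A=[];b=[]
for q,p in D:
    a1=q[0];a2=q[0]+q[1];r=np.sqrt(p[0]**2+p[1]**2-110.7**2)
    A+=[[np.sin(a1),np.sin(a2),0,1],[np.cos(a1),np.cos(a2),1,0]];b+=[r,p[2]]
x,res,rk,sv=np.linalg.lstsq(np.array(A),b,rcond=None);print(x,res,sv)
E
```

```text
[393.0277899  402.9456254   43.20506858  47.65800856] [30.29492709] [3.57833284 3.33795865 0.20123354 0.1143292 ]
```

Lifted clear of the stand, with the handle fully visible at crop (605,215) and the stand empty below. From the kinematics, I should aim with the nose facing away from the base (yaw about 2°, tilt 55°), so q5 bends inward within range. Now I'll compute the transfer in tool axes.

```bash
cat > plan.py <<'E'
from st import *
L=np.array([505,129.,45]);p=np.radians(55);psi=np.radians(2)
def target(p=p,psi=psi,dist=100,win=np.array([0,60,-19.])):
    h=np.array([np.cos(psi),np.sin(psi),0]);k=np.array([0,0,1.])
    beam=np.cos(p)*h-np.sin(p)*k;sz=np.sin(p)*h+np.cos(p)*k
    M=np.column_stack([np.cross(beam,-sz),beam,-sz]);return L-dist*beam-M@win,M
if __name__=="__main__":
    s,M=st();T,MT=target();print(T.round(1))
    _,M0=target(p=0);W=np.array([T[0]+20,T[1],285.])
    n=21;d=(W-s['ee_pos'])/n;dz=-141/n
    print(d,dz)
    for i in range(n):
        Mi=M@R.from_euler('z',dz*i,degrees=True).as_matrix();print((Mi.T@d/10).round(2))
E
python3 plan.py
```

```text
t 6.75 q [-0.73   0.49   1.366  0.     1.289  0.127] pos [ 535.7 -330.5  276.9] open 0.577 F [-0.1 -0.3 -2.3]
toolx yaw -49.08 tool z [-0.0023  0.0021 -1.    ]
[397.7 125.3 165.2]
[-5.61625409 21.70271017  0.38772152] -6.714285714285714
[-2.01 -1.   -0.03]
[-1.88 -1.22 -0.03]
[-1.72 -1.44 -0.03]
[-1.54 -1.63 -0.03]
[-1.34 -1.8  -0.03]
[-1.12 -1.94 -0.03]
[-0.89 -2.06 -0.03]
[-0.64 -2.15 -0.03]
[-0.38 -2.21 -0.03]
[-0.12 -2.24 -0.03]
[ 0.14 -2.24 -0.03]
[ 0.4  -2.21 -0.03]
[ 0.65 -2.14 -0.03]
[ 0.9  -2.05 -0.03]
[ 1.13 -1.93 -0.03]
[ 1.35 -1.79 -0.03]
[ 1.55 -1.62 -0.03]
[ 1.73 -1.42 -0.03]
[ 1.89 -1.21 -0.03]
[ 2.01 -0.98 -0.03]
[ 2.12 -0.74 -0.03]
```

```bash
python3 -m jog '[[-2,-1,0,0,0,-6.7],[-1.9,-1.2,0,0,0,-6.7],[-1.7,-1.4,0,0,0,-6.7],[-1.5,-1.6,0,0,0,-6.7],[-1.3,-1.8,0,0,0,-6.7],[-1.1,-1.9,0,0,0,-6.7],[-0.9,-2.1,0,0,0,-6.7]]' && python3 -m jog '[[-0.6,-2.1,0,0,0,-6.7],[-0.4,-2.2,0,0,0,-6.7],[-0.1,-2.2,0,0,0,-6.7],[0.1,-2.2,0,0,0,-6.7],[0.4,-2.2,0,0,0,-6.7],[0.6,-2.1,0,0,0,-6.7],[0.9,-2,0,0,0,-6.7]]'; python3 -c "
from st import *
st()"
```

```text
time_s: 7.33
ee_pos: [496.5, -179.0, 276.7]
ee_rot: [-3.139, 0.051, 0.004]
ft_force: [0.3, 0.4, -1.2]
opening: 0.574
time_s: 7.92
ee_pos: [457.7, -29.6, 277.0]
ee_rot: [-2.9, -1.202, 0.004]
ft_force: [0.4, -0.3, -2.2]
opening: 0.576
t 7.9167 q [-0.309  0.243  1.772  0.     1.13  -1.095] pos [457.7 -29.6 277. ] open 0.576 F [ 0.4 -0.3 -2.2]
toolx yaw 45.03 tool z [-0.0032  0.001  -1.    ]
```

```bash
python3 -m jog '[[1.1,-1.9,0,0,0,-6.7],[1.3,-1.8,0,0,0,-6.7],[1.5,-1.6,0,0,0,-6.7],[1.7,-1.4,0,0,0,-6.7],[1.9,-1.2,0,0,0,-6.7],[2,-1,0,0,0,-6.7],[2,-0.7,0,0,0,-6],[0,0,0,0,0,0]]'; python3 - <<'E'
from plan import *
s,M=st();T,MT=target()
print(T,(M.T@(T-s['ee_pos'])).round(1), R.from_matrix(M.T@MT).as_rotvec(degrees=True).round(1))
E
```

```text
time_s: 8.58
ee_pos: [417.7, 121.0, 277.0]
ee_rot: [-2.194, -2.243, 0.003]
ft_force: [-0.5, -0.8, -1.3]
opening: 0.572
t 8.5833 q [ 0.023  0.207  1.823  0.002  1.116 -1.571] pos [417.7 121.  277. ] open 0.572 F [-0.5 -0.8 -1.3]
toolx yaw 91.26 tool z [-0.0044  0.0016 -1.    ]
[397.72926761 125.25402348 165.1663748 ] [  4.5 -19.4 112. ] [54.7 -0.4 -0.6]
```

```bash
python3 -m jog '[[0,0,0,5,0,0],[0,0,0,7,0,0],[0,0,0,7,0,0],[0,0,0,7,0,0],[0,0,0,7,0,0],[0,0,0,7,0,0],[0,0,0,7,0,0],[0,0,0,5,0,0]]';python3 -m jog '[[0,0,0,3,0,0],[0,0,0,0,0,0],[0,0,0,0,0,0],[0,0,0,0,0,0]]'; python3 - <<'E'
from plan import *
s,M=st();T,MT=target()
print(T,(M.T@(T-s['ee_pos'])).round(1), R.from_matrix(M.T@MT).as_rotvec(degrees=True).round(1))
c=read_camera("scene");f=c["frame"][40:300,180:500,::-1];cv2.imwrite("pics/t1.png",cv2.resize(f,None,fx=2.4,fy=2.2))
c=read_camera("top");f=c["frame"][120:300,130:350,::-1];cv2.imwrite("pics/t1t.png",cv2.resize(f,None,fx=3,fy=3))
E
```

```text
time_s: 9.25
ee_pos: [421.5, 117.5, 276.3]
ee_rot: [-1.666, -1.689, 0.83]
ft_force: [-0.4, -0.0, -1.4]
opening: 0.578
time_s: 9.58
ee_pos: [420.1, 118.0, 278.1]
ee_rot: [-1.633, -1.658, 0.863]
ft_force: [-0.2, -0.4, -1.1]
opening: 0.574
t 9.5833 q [ 1.600e-02  6.810e-01  1.370e+00  1.000e-03  2.049e+00 -1.570e+00] pos [420.1 118.  278.1] open 0.574 F [-0.2 -0.4 -1.1]
toolx yaw 90.88 tool z [-0.8186 -0.0128 -0.5743]
[397.72926761 125.25402348 165.1663748 ] [ 7.6 79.7 83.1] [ 0.  -0.9 -0.7]
```

View pics/t1.png

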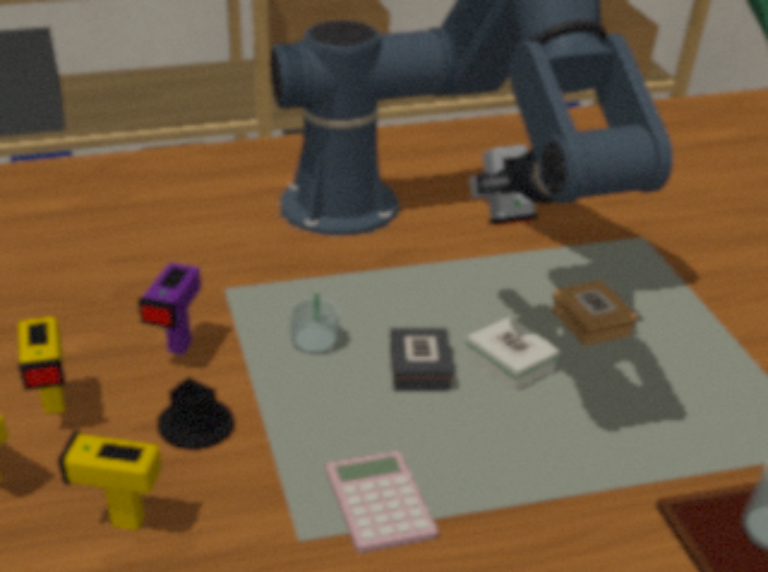

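View pics/t1t.png

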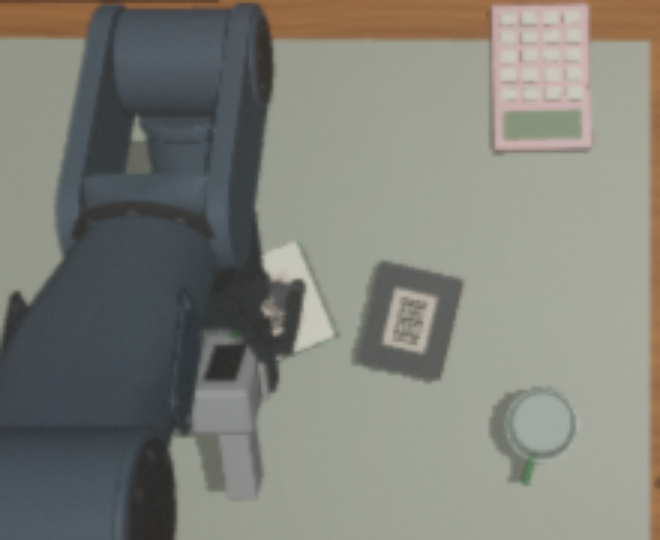

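The view shows the scanner held with its nose down (crop (510,185)) and the boxes and mug undisturbed. Before the final approach I'll refine the label centre by a two-view ray crossing on the initial images.

```bash
python3 - <<'E'
from plan import *
def cen(n,roi):
    im=cv2.imread(f"pics/{n}0.png");x,y,w,h=roi;g=cv2.cvtColor(im[y:y+h,x:x+w],cv2.COLOR_BGR2GRAY).astype(float)
    w_=np.clip(150-g,0,None) if n=="top" else np.clip(np.percentile(g,85)-15-g,0,None)
    w_[w_<8]=0
    yy,xx=np.mgrid[0:h,0:w];return x+(w_*xx).sum()/w_.sum(),y+(w_*yy).sum()/w_.sum()
for n,roi in(("top",(212,209,20,25)),("scene",(384,189,20,13))):
    c=read_camera(n);u=cen(n,roi);print(n,u,onz(c,*u,45).round(1))
s,M=st()
E
```

```text
top (np.float64(221.332279314888), np.float64(220.64822134387353)) [505.4 130.6  45. ]
scene (np.float64(393.7797534565519), np.float64(194.93179389860782)) [503.  129.9  45. ]
t 9.7833 q [ 1.70e-02  6.80e-01  1.37e+00  1.00e-03  2.05e+00 -1.57e+00] pos [420.1 118.3 279.1] open 0.575 F [ 0.1 -0.  -1.2]
toolx yaw 90.92 tool z [-0.8177 -0.0132 -0.5755]
```

```bash
cat > aim.py <<'E'
from st import *
L=np.array([504.6,129.8,45.])
def aim(win=np.array([0,60,-19.]),beam_t=np.array([0,1.,0])):
    s,M=st();b=M@beam_t;w=s['ee_pos']+M@win
    print('pitch down',np.degrees(np.arcsin(-b[2])).round(1),'dist',np.linalg.norm(L-w).round(1),'hit on z45',(w+b*(45-w[2])/b[2]).round(1),'window',w.round(1))
    T=L-100*b-M@win;print('to go tool cm',(M.T@(T-s['ee_pos'])/10).round(2));return s,M
E
python3 -c "
from aim import *
aim()"
```

```text
t 9.7833 q [ 1.70e-02  6.80e-01  1.37e+00  1.00e-03  2.05e+00 -1.57e+00] pos [420.1 118.3 279.1] open 0.575 F [ 0.1 -0.  -1.2]
toolx yaw 90.92 tool z [-0.8177 -0.0132 -0.5755]
pitch down 54.9 dist 199.3 hit on z45 [608.  121.3  45. ] window [470.1 119.1 241. ]
to go tool cm [1.02 8.02 8.45]
```

```bash
python3 -m jog '[[0.1,0.8,0.8,0,0,0],[0.2,1.2,1.2,0,0,0],[0.2,1.2,1.3,0,0,0],[0.2,1.2,1.3,0,0,0],[0.2,1.2,1.3,0,0,0],[0.1,1.2,1.2,0,0,0],[0,0.8,0.8,0,0,0],[0,0.4,0.5,0,0,0]]'; python3 -m jog '[[0,0,0,0,0,0],[0,0,0,0,0,0],[0,0,0,0,0,0],[0,0,0,0,0,0]]'; python3 - <<'E'
from aim import *
s,M=aim()
# predicted scanner points
def mark(c,im,p,col,x,y,k):
    u,v=proj(c,p);cv2.circle(im,(int((u-x+.5)*k),int((v-y+.5)*k)),2,col,-1)
for n,(x,y,w,h) in(("scene",(340,110,120,110)),("top",(170,170,120,110))):
    c=read_camera(n);k=5;im=np.ascontiguousarray(cv2.resize(c["frame"][y:y+h,x:x+w,::-1],None,fx=k,fy=k,interpolation=cv2.INTER_CUBIC))
    cv2.imwrite(f"pics/a_{n}_raw.png",im)
    S=np.column_stack([M[:,1],M[:,0],-M[:,2]]);O=s['ee_pos']+93*M[:,2]
    P=lambda q:O+S@np.array(q,float)
    for X in(-46,58):
        for Y in(-25,25):
            mark(c,im,P((X,Y,134)),(0,255,0),x,y,k);mark(c,im,P((X,Y,90)),(255,255,0),x,y,k)
    for X in(-17,17):
        for Y in(-13,13): mark(c,im,P((X,Y,0)),(255,0,255),x,y,k)
    for t in range(0,101,10): mark(c,im,P((60+t,0,112)),(0,0,255),x,y,k)
    cv2.imwrite(f"pics/a_{n}.png",im)
E
```

```text
time_s: 10.45
ee_pos: [396.3, 127.9, 163.3]
ee_rot: [-1.631, -1.658, 0.865]
ft_force: [0.2, 0.3, -1.9]
opening: 0.573
time_s: 10.78
ee_pos: [397.8, 127.9, 165.2]
ee_rot: [-1.634, -1.66, 0.862]
ft_force: [0.8, 0.1, -1.9]
opening: 0.572
t 10.7833 q [ 0.032  0.809  1.483  0.014  1.808 -1.558] pos [397.8 127.9 165.2] open 0.572 F [ 0.8  0.1 -1.9]
toolx yaw 90.91 tool z [-0.8179 -0.013  -0.5752]
pitch down 54.9 dist 99.8 hit on z45 [505.5 129.6  45. ] window [447.8 128.7 127.1]
to go tool cm [ 0.02 -0.02  0.08]
```

View pics/a_scene.png

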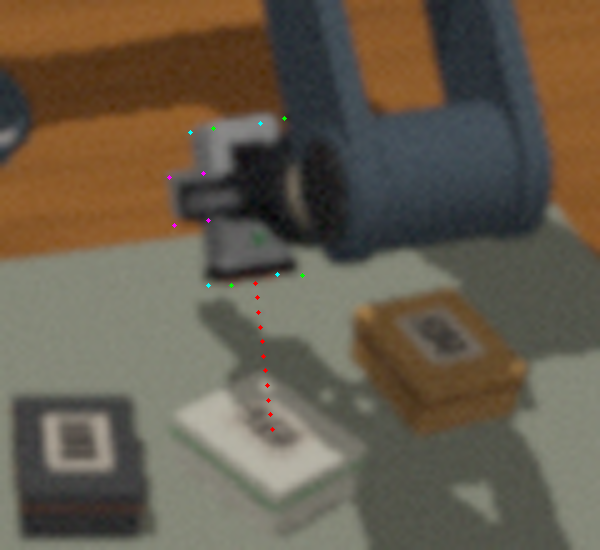

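View pics/a_top.png

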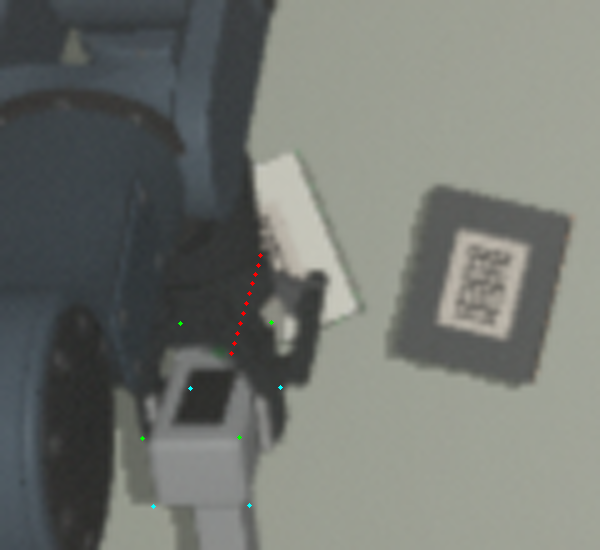

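```bash
cat > zoom.py <<'E'
from aim import *
import sys
def zoom(tag,off=(0,0,0),rois=(("scene",(368,125,40,48)),("top",(190,230,42,50))),k=10,draw=True):
    s,M=aim()
    o=[]
    for n,(x,y,w,h) in rois:
        c=read_camera(n);im=np.ascontiguousarray(cv2.resize(c["frame"][y:y+h,x:x+w,::-1],(w*k,h*k),interpolation=cv2.INTER_CUBIC))
        im=np.clip(im.astype(float)*1.6,0,255).astype(np.uint8)
        S=np.column_stack([M[:,1],M[:,0],-M[:,2]]);O=s['ee_pos']+93*M[:,2]+M@np.array(off,float)
        def ln(a,b,col):
            q=[]
            for t in(a,b):
                u,v=proj(c,O+S@np.array(t,float));q.append((int((u-x+.5)*k-.5),int((v-y+.5)*k-.5)))
            cv2.line(im,*q,col,1)
        if draw:
            for X in(-46,58):
                ln((X,-25,134),(X,25,134),(0,255,0));ln((X,-25,90),(X,25,90),(255,255,0))
                for Y in(-25,25): ln((X,Y,90),(X,Y,134),(0,200,255))
            for Y in(-25,25): ln((-46,Y,134),(58,Y,134),(0,255,0));ln((-46,Y,90),(58,Y,90),(255,255,0))
            for X in(-17,17):
                for Y in(-13,13): ln((X,Y,0),(X,Y,90),(255,0,255))
        o.append(cv2.copyMakeBorder(im,0,600-im.shape[0] if im.shape[0]<600 else 0,0,0,cv2.BORDER_CONSTANT))
    cv2.imwrite(f"pics/{tag}.png",np.hstack(o))
E
python3 -c "
from zoom import *
zoom('z1')
zoom('z1n',draw=False)"
```

```text
t 10.8833 q [ 0.032  0.809  1.483  0.014  1.808 -1.558] pos [397.6 127.9 165.1] open 0.572 F [ 0.6  0.6 -1.5]
toolx yaw 90.91 tool z [-0.8181 -0.013  -0.5749]
pitch down 54.9 dist 99.8 hit on z45 [505.2 129.6  45. ] window [447.6 128.7 126.9]
to go tool cm [ 0.02 -0.02  0.05]
t 10.9833 q [ 0.032  0.809  1.483  0.014  1.807 -1.558] pos [397.4 127.9 164.9] open 0.573 F [-0.2  0.2 -1.1]
toolx yaw 90.91 tool z [-0.8184 -0.013  -0.5745]
pitch down 54.9 dist 99.8 hit on z45 [504.8 129.6  45. ] window [447.4 128.7 126.7]
to go tool cm [ 0.02 -0.02  0.02]
```

View pics/z1.png

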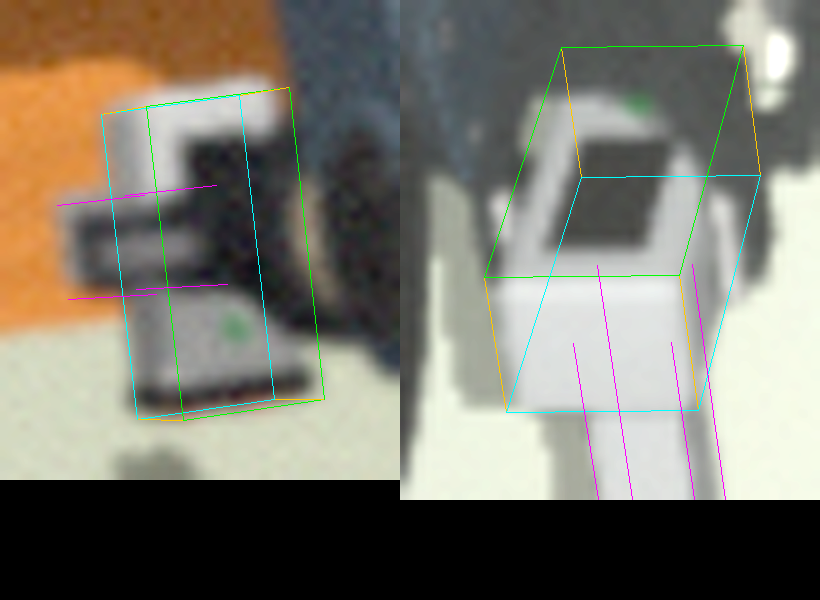

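View pics/z1n.png

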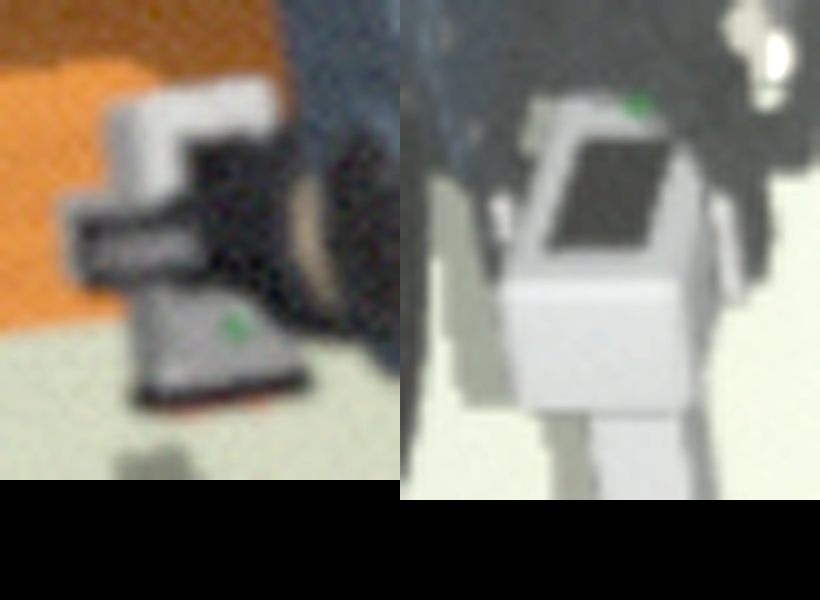

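The scanner hasn't slipped. Both views show it about 2 mm toward -y of the prediction (top: rear face at crop columns 505–690 against 485–680 predicted; scene: nose about 8 px left at 10x). I'll shift by that amount and let it settle.

```bash
python3 -m jog '[[0.1,0,0,0,0,0],[0.1,0,0,0,0,0],[0,0,0,0,0,0],[0,0,0,0,0,0],[0,0,0,0,0,0],[0,0,0,0,0,0],[0,0,0,0,0,0],[0,0,0,0,0,0]]'; python3 -m jog '[[0,0,0,0,0,0],[0,0,0,0,0,0],[0,0,0,0,0,0],[0,0,0,0,0,0],[0,0,0,0,0,0],[0,0,0,0,0,0]]'; python3 - <<'E'
from zoom import *
zoom('z2',off=(-2,0,0))
s=robot.sense();print(s['dq'].round(4))
c=read_camera("scene");cv2.imwrite("pics/fin.png",c["frame"][:,:,::-1])
c=read_camera("top");cv2.imwrite("pics/fint.png",c["frame"][:,:,::-1])
for n in("scene","top"):
    a=cv2.imread(f"pics/{n}0.png").astype(int);b=cv2.imread("pics/fin.png" if n=="scene" else "pics/fint.png").astype(int)
    d=np.abs(a-b).max(2)
    for nm,(x,y,w,h) in ({"calc":(315,242,48,48),"mug":(300,172,22,30),"dark":(341,187,20,30)} if n=="scene" else {"calc":(292,120,36,52),"mug":(296,248,28,34),"dark":(250,207,35,40),"white_visible":(228,200,14,50)}).items(): print(n,nm,d[y:y+h,x:x+w].mean().round(1))
E
```

```text
time_s: 11.75
ee_pos: [397.1, 129.9, 164.6]
ee_rot: [-1.632, -1.658, 0.863]
ft_force: [-0.4, -0.1, -1.6]
opening: 0.579
time_s: 12.25
ee_pos: [397.1, 129.9, 164.6]
ee_rot: [-1.632, -1.658, 0.863]
ft_force: [0.3, 0.3, -1.2]
opening: 0.578
t 12.25 q [ 0.035  0.811  1.483  0.016  1.808 -1.556] pos [397.1 129.9 164.6] open 0.578 F [ 0.3  0.3 -1.2]
toolx yaw 90.91 tool z [-0.8191 -0.0131 -0.5736]
pitch down 55.0 dist 99.6 hit on z45 [504.  131.6  45. ] window [447.1 130.7 126.3]
to go tool cm [-0.18 -0.04 -0.05]
[ 0.0002 -0.0001 -0.0009 -0.0003 -0.0017 -0.0004]
scene calc 4.0
scene mug 3.9
scene dark 4.2
top calc 14.2
top mug 13.5
top dark 10.6
top white_visible 25.3
```

View pics/fin.png

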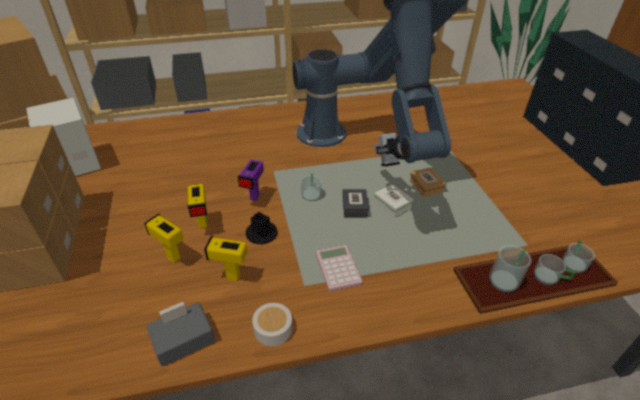

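View pics/z2.png

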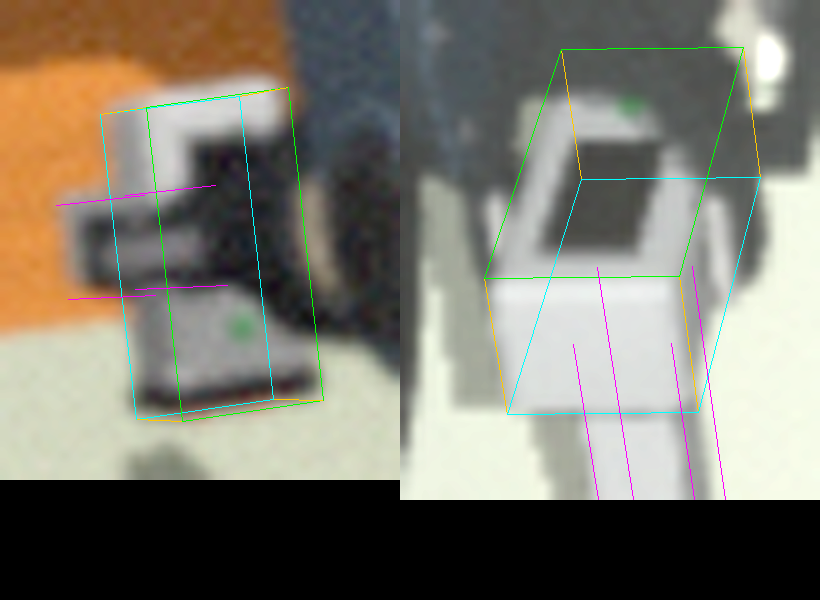

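The scanner is held nose-down and steady, and the overlay now matches in both views. The boxes, mug and calculator sit at their original pixels: white box (394,199), dark box (355,203), kraft box (427,180), mug (311,188), calculator (338,267). I'm handing in.

```bash
python3 -c "
from bench import hand_in
print(hand_in())"
```

```text
the job is handed in; nothing more can be done
None
```

I gripped the grey scanner by the flat sides of its head, lifted it straight up out of the stand, and carried it over to the white box. There I tipped its nose down and handed in at about 12.5 s, still holding it in the air.

**Aim:** the last pose gives 55° nose-down, the window about 99.6 mm from the label, and the beam landing within about 2 mm of the label's centre.

**Steadiness:** the joints were practically still. Contact forces stayed under about 6 N throughout, and the grip opening held constant.

**Disagreements:**
- The cameras showed the scanner about 2 mm to one side of the pose worked out from the arm, so I shifted it by that much.
- The scene camera still put the nose 2–3 mm higher than predicted. I took that as calibration error because the top view agreed.
- The top-camera before/after comparison showed larger differences than the scene camera's, including on the part of the white box still in view. I put that down to the arm's shadow and changed lighting. In the scene view, all the bystanders were at their original pixels.

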